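# Load the warm-air drying bay

## Task

Take the orange chock off the rollers and park it in the blue tray, and load every white clay form into the cardboard carton; leave the dark sample and the steel cup where they are. Then push the loaded carton along the rollers, without lifting it, until it is fully home against the end of the drying bay, set the chock back on the rollers right behind the carton so that it cannot roll out, and last turn the damper lever to the yellow half-way mark.

Things in the scene. Friction and masses are not known exactly. Their poses are not given: they have to be found in the camera images.
- track: level roller track, fixed, 580 mm along its own x, origin at its centre on the table; +x is the push direction, towards the drying bay. Free-turning steel rollers 22 mm thick, 34 mm apart, their tops 46 mm above the table; side rails 62 mm high, inner faces at y = +-71 mm, outer +-83 mm; its end at x = -290 mm is open
- bay_end (a point): middle of the inner face of the bay's end wall, 46 mm above the table (roller top), at x = 285 mm of the track. The bay: dark steel walls with red top edges, 113 mm high, spanning the track's x = 90 to 295 mm, outer side faces at y = +-93 mm, open above and towards the carton
- carton: shallow open cardboard carton standing on the rollers, 200 mm along its x (which points along the track's x) x 130 mm x 45 mm high, walls and floor 4 mm; origin at the centre of its underside; 0.18 to 0.35 kg; rolls easily. Fully home its origin is at 185 mm in the track's x
- chock: orange block with a black stripe, 70 mm (its x) x 36 mm (y) x 30 mm (z), origin at the centre of its underside, 70 g; starts lying on the rollers between carton and bay
- tray: small blue open tray fixed to the table, 120 mm (its x) x 100 mm (y), 22 mm high, walls and floor 4 mm; origin at the centre of its underside
- form1: white knobbly clay form, 34 mm long (its x) x 30 mm wide (its y, flat pinchable sides) x 40 mm high (z), with rounded bumps on top; origin at the centre of its underside; about 60 g; starts on the table; may be absent
- form2: white knobbly clay form, 34 mm long (its x) x 30 mm wide (its y, flat pinchable sides) x 40 mm high (z), with rounded bumps on top; origin at the centre of its underside; about 60 g; starts on the table; may be absent
- form3: white knobbly clay form, 34 mm long (its x) x 30 mm wide (its y, flat pinchable sides) x 40 mm high (z), with rounded bumps on top; origin at the centre of its underside; about 60 g; starts on the table; may be absent
- form4: white knobbly clay form, 34 mm long (its x) x 30 mm wide (its y, flat pinchable sides) x 40 mm high (z), with rounded bumps on top; origin at the centre of its underside; about 60 g; starts on the table; may be absent
- sample: dark grey knobbly form among the white ones, not to be loaded or disturbed; 34 mm long (its x) x 30 mm wide (its y, flat pinchable sides) x 40 mm high (z), with rounded bumps on top; origin at the centre of its underside; about 60 g
- damper_box: grey control box, fixed, 85 x 85 mm, with a round dial 144 mm across whose face is 106 mm above the table; origin at the centre of its underside, under the lever's pivot. Black ticks at 0, 22.5, 67.5 and 90 degrees, a broad yellow mark at 45 degrees
- damper (a joint): angle (rad) of the red damper lever about the vertical through the box's origin: 0 along the box's -y, growing counter-clockwise seen from above, 1.571 along the box's +x; the yellow half-way mark is at 0.785. It stays where it is left (about 1 N at the knob moves it)
- damper_knob (a point): centre of the top of the upright black round knob at the lever's end: knob 24 mm in diameter, 45 mm tall, its top 159 mm above the table, 95 mm from the pivot
- half_mark (a point): outer end of the yellow half-way mark on the dial, 71 mm from the pivot
- cup: steel cup, 64 mm across, 65 mm high, a bystander; origin at the centre of its underside

How it is judged:
By the outcome, as a careful person would: the job done as asked, in the order asked, and still so for the second after the job is handed in, with the robot touching nothing.
Of form1, form2, form3, form4 only 2 to 4 are there at a start; the rules pass over those that are not, and their reading is None.
At some moment in a run one of form1, form2, form3, form4 may be knocked a few centimetres aside while the robot is not near it.
Once in a run the grip may slacken for a moment while it holds something.
It also fails if it takes over 210 s, if anything falls off the work surface, if the arm or the gripper's body presses on something with over 40 N, if the wrist force passes 120 N, or if a joint passes its speed limit or range.

## Robot

A 6-joint arm with a two-finger parallel gripper is mounted at the origin on the work surface. World frame = base frame: x ahead of the robot, y to its left, z up, the work surface at z = 0. Lengths are in m, angles in rad, forces in N, time in s.
With the tool pointing down it reaches from about 0.35 to 0.8 m from the base axis. Payload 7.3 kg.
Tool frame: the origin (TCP) lies where the fingers leave the gripper's body, on its centre line; the fingertips stand ctrl.tips_ahead ahead of it and the grasp point (between the pads) lies 54 mm ahead of it (ctrl.tips_ahead is the distance from the TCP to the fingertips, in m); z points along the fingers, y is the line along which they close (so a half turn about z gives the same grasp; the last joint's range is limited). The gripper opens to 85 mm and grips with 20 to 120 N. Pads are 22 mm wide; open, the fingers measure 114 mm over their backs; the gripper's body (76 mm by 85 mm) begins 54 mm behind the grasp point. The pads swing forward as they close: fully open they stand 13 mm farther back than shut.
Start: joints at [-1.461, 0.342, 1.524, -0, 1.275, -0.146], TCP at [0.133, -0.508, 0.304] pointing down, gripper open.
Joint ranges: [-2.53, 2.53], [-0.77, 2.02], [0.04, 2.7], [-1, 4.14], [0.28, 2.66], [-3.11, 3.11]. Speed limits (rad/s): [2.57, 2.57, 3.14, 3.14, 3.14, 3.14].

## Interface

Orientations are given as [roll, pitch, yaw] about the fixed x, y, z axes, in that order (R = Rz(yaw) Ry(pitch) Rx(roll)).
In Python, from cell import ctrl gives the robot as it stands. The module is installed in compiled form; this text tells all that it offers.
- The arm moves only by the shell command python3 -m jog 'ROWS' [OPENING] [FORCE]. ROWS is text: rows parted by semicolons, each of 4 numbers parted by spaces: the shift along the tool's x, y, z each as a share of 0.1 m, from -1 to 1, then the turn about the tool's z as a share of 180 degrees, from -1 to 1. In form: tx ty tz spin; .... A call has 1 to 12 rows; each row shifts and turns the commanded pose from where the row before left it, along the tool's axes as they then stand; what a row does not reach is not made up. A row lasts 1/12 s, in which the tool goes at most 41.7 mm and 7.16 degrees, less where a joint would pass 70% of its speed; a pose out of reach is approached as far as the arm can. A call with a number of a shift or a turn outside -1 to 1 is refused whole. A call with a gripper value outside its range is refused whole. OPENING is the opening, from -1 (shut) to 1 (fully open), set as the call begins (- or left out, the last holds). The fingers move at their own pace and stop on an object; FORCE is the grip in N (left out, the last holds). Time passes only in rows, so rows that do not move let the fingers close. It gives the time, the measured TCP pose, the force, the opening and the grip force at its end, in the units of the state.
- ctrl.get_obs(): the state, without advancing time (a new reading comes with each control period).
- ctrl.get_image(name): name is "scene" or "top" or "wrist"; returns the picture (420x560x3 uint8, red, green, blue); there is no depth.
- ctrl.camera_params(name): a dict with "fx", "fy", "cx", "cy" (pixels), "world_to_cam" (4x4, takes a point from world to camera coordinates). Camera axes: x right, y up, looking along -z (the intrinsics and any distortion apply to the point x, -y, -z); pixel columns grow to the right and rows downward; lengths in m; the calibration is good to about 2 mm. A picture is of the moment at which its call begins: read the wrist's pose just before it. camera_params takes no time and is no camera call; for the wrist camera it gives the pose at the moment of the call.
- ctrl.job_done(): hands the job in; it is judged then, once.
The state is a dict: "time": time; "joint_pos": joint angles; "dq": joint speeds; "joint_efforts": joint torques, N m; "ee_pos": TCP position; "tool_rot": TCP orientation; "force": force on the tool from outside, world axes, zero at the start; "moment": the same for the moment, N m; "opening": finger opening in m; "grasp_force": force on a finger pad.
Only numpy, scipy, OpenCV 4.12 (cv2) and the standard library are available. Lean on these libraries where they do the work, as an engineer would, in place of code of your own. Each camera call takes 0.05 s, during which the arm holds its last target. There are 200 camera calls.

## Working session

There is one attempt and no reset: what is moved stays moved. The work goes in short steps, Python scripts to look and compute and a shell command to move; the robot and the scene stay as the last step left them, time stands still between calls to the robot, and variables do not carry over. Pictures are saved under pics/ and viewed, at most 14 in all, crops included, and the job is handed in when it is done.

```bash
mkdir -p pics; ls; python3 - <<'E'
from cell import ctrl
import cv2
for n in("scene","top"):
    im=ctrl.get_image(n); cv2.imwrite(f"pics/{n}0.png",im[:,:,::-1])
    print(n,ctrl.camera_params(n))
print(ctrl.tips_ahead,ctrl.get_obs())
E
```

```text
pics
scene {'fx': 496.7760607608886, 'fy': 496.7760607608886, 'cx': 275.0375067292719, 'cy': 219.8416660158507, 'world_to_cam': array([[-0.583031  ,  0.81230391, -0.01540194,  0.24435749],
       [-0.51987945, -0.35844118,  0.77540008,  0.20505008],
       [ 0.62433983,  0.46008943,  0.63128242, -1.54335785],
       [ 0.        ,  0.        ,  0.        ,  1.        ]])}
top {'fx': 444.7829793278912, 'fy': 444.7829793278912, 'cx': 282.89026839075785, 'cy': 207.70756913915693, 'world_to_cam': array([[ 0.00921476, -0.9999556 ,  0.00196977,  0.06452765],
       [ 0.99775715,  0.00932508,  0.06628506, -0.50705327],
       [-0.06630049,  0.00135455,  0.99779878, -1.14594546],
       [ 0.        ,  0.        ,  0.        ,  1.        ]])}
0.0726 {'time': 0.1, 'joint_pos': array([-1.46101586e+00,  3.42646770e-01,  1.52489765e+00,  1.20049834e-05,
        1.27535877e+00, -1.45975569e-01]), 'dq': array([-0.00055558, -0.00094059, -0.0033578 , -0.00186665, -0.00189486,
       -0.00025448]), 'joint_efforts': array([ 1.14812909e-03, -4.34447050e+01, -2.46491843e+01, -1.63752511e-04,
        4.70540574e-03, -2.58876781e-06]), 'ee_pos': array([ 0.13282308, -0.50767341,  0.30330696]), 'tool_rot': array([-3.14029772e+00, -2.01986144e-04,  2.55752398e-01]), 'force': array([-1.08757046,  0.08096463, -0.04766786]), 'moment': array([ 0.01149486, -0.01715928, -0.0340313 ]), 'grasp_force': 0.0, 'opening': 0.08556660563789789}
```

View pics/top0.png

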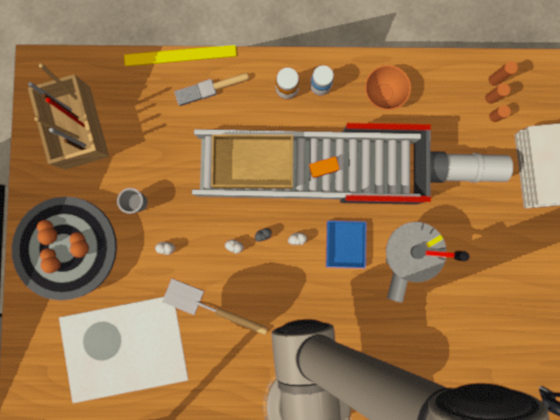

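View pics/scene0.png

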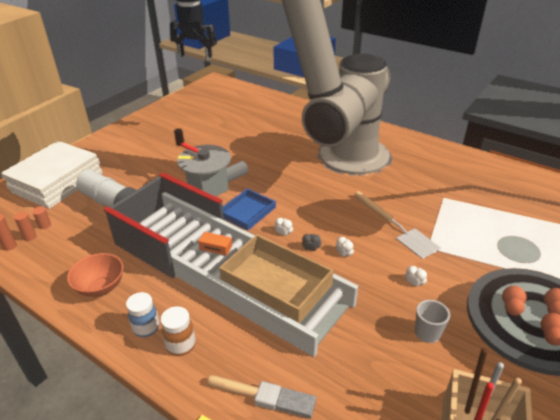

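The top view shows three white forms at (165,248), (234,246) and (297,239), and the sample at (263,235). The chock is at (323,167), the tray at (346,244), the carton at about (253,162), the damper pivot near (417,252) with its knob at (461,256), and the yellow mark at (435,241). The scene view agrees and shows no fourth form.

```bash
cat > h.py <<'E'
import numpy as np, cv2
from cell import ctrl
def cast(p,uv,z):
    T=p["world_to_cam"];R=T[:3,:3];c=-R.T@T[:3,3]
    uv=np.atleast_2d(np.asarray(uv,float))
    d=np.c_[(uv[:,0]-p["cx"])/p["fx"],-(uv[:,1]-p["cy"])/p["fy"],-np.ones(len(uv))]@R
    return c+d*((z-c[2])/d[:,2])[:,None]
def proj(p,X):
    T=p["world_to_cam"];X=np.atleast_2d(X)@T[:3,:3].T+T[:3,3]
    return np.c_[p["cx"]+p["fx"]*X[:,0]/-X[:,2],p["cy"]+p["fy"]*X[:,1]/X[:,2]]
R={"white":((0,0,150),(179,70,255)),"orange":((5,200,180),(14,255,255)),"blue":((100,150,60),(125,255,255)),
"yellow":((25,150,150),(35,255,255)),"red":((0,200,120),(4,255,255)),"dark":((0,0,0),(179,110,70)),"card":((12,60,80),(25,190,220))}
def blobs(im,col,roi=None,amin=15):
    m=cv2.inRange(cv2.cvtColor(im,cv2.COLOR_RGB2HSV),*[np.array(a,float) for a in R[col]])
    if roi: k=np.zeros_like(m);x0,y0,x1,y1=roi;k[y0:y1,x0:x1]=255;m&=k
    cs=[c for c in cv2.findContours(m,cv2.RETR_EXTERNAL,cv2.CHAIN_APPROX_NONE)[0] if cv2.contourArea(c)>=amin]
    return sorted(cs,key=cv2.contourArea,reverse=True)
def cen(c):
    m=cv2.moments(c);return m["m10"]/m["m00"],m["m01"]/m["m00"]
def rect(p,c,z):
    w=cast(p,c[:,0,:],z)[:,:2]; return cv2.minAreaRect((w*1000).astype(np.float32))
def go(xyz,yaw):
    "shift/turn from present pose, in row units (tool down)"
    o=ctrl.get_obs();y=o["tool_rot"][2];d=np.array(xyz)-o["ee_pos"]
    import math
    c,s=math.cos(y),math.sin(y)
    dy=(yaw-y+np.pi/2)%np.pi-np.pi/2
    # tool down: x=(c,s,0), y=(s,-c,0), z=-z
    print("tool shift",np.round(np.array([c*d[0]+s*d[1],s*d[0]-c*d[1],-d[2]])*10,3),"spin sum",round(-dy/np.pi,4), "deg",round(np.degrees(dy),1))
E
python3 - <<'E'
from h import *
im=ctrl.get_image("top");p=ctrl.camera_params("top")
for col,z,roi in [("white",.02,(100,200,330,290)),("dark",.02,(240,220,285,250)),("orange",.076,(290,140,360,190)),("blue",.022,(300,200,390,280)),("yellow",.106,(400,220,460,270)),("red",.12,(410,225,480,280)),("red",.113,(330,100,450,220)),("dark",.159,(445,240,480,270)),("card",.091,(195,125,310,205))]:
    for c in blobs(im,col,roi)[:3]:
        r=rect(p,c,z);print(col,np.round(cen(c)),cv2.contourArea(c),np.round(cast(p,cen(c),z)[0,:2],4),np.round(r[0]),np.round(r[1]),round(r[2],1))
x=cv2.resize(im[110:290,130:490],None,fx=2.2,fy=2.2,interpolation=2);cv2.imwrite("pics/c1.png",x[:,:,::-1])
print(proj(p,[[.4,0,0]]))
E
```

```text
white [179. 286.] 152.0 [0.3027 0.3359] [307. 326.] [26. 80.] 0.5
white [297. 239.] 124.0 [0.4245 0.0324] [425.  33.] [26. 44.] 0.5
white [233. 246.] 120.5 [0.4044 0.1985] [404. 198.] [44. 25.] 59.7
blue [346. 244.] 1554.0 [ 0.4138 -0.0946] [414. -94.] [ 96. 114.] 89.8
yellow [434. 241.] 62.5 [ 0.4246 -0.2956] [ 424. -295.] [11. 41.] 31.1
red [440. 253.] 74.0 [ 0.3946 -0.3027] [ 394. -303.] [66. 10.] 84.2
red [388. 198.] 310.5 [ 0.5248 -0.1831] [ 525. -182.] [ 12. 200.] 0.5
red [389. 127.] 296.0 [ 0.6999 -0.1856] [ 700. -184.] [199.  12.] 89.3
dark [462. 256.] 72.5 [ 0.3907 -0.3395] [ 392. -339.] [28. 19.] 79.2
card [252. 161.] 4397.0 [0.6163 0.147 ] [616. 147.] [134. 203.] 0.6
card [249. 200.] 788.5 [0.5184 0.1537] [521. 145.] [ 22. 279.] 0.5
card [257. 127.] 535.0 [0.7001 0.1352] [699. 148.] [ 15. 282.] 0.6
[[308.76755298 248.65930461]]
```

View pics/c1.png

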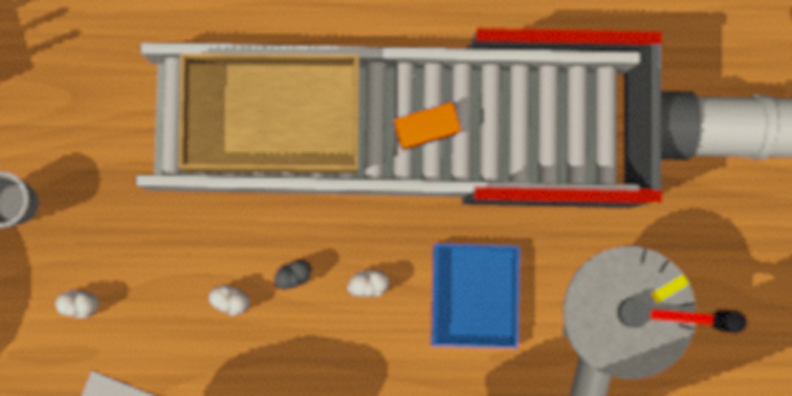

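The crop shows the chock long along the track and turned slightly. The lever is just short of the yellow mark, on the clockwise side. My orange range missed the chock, so I'll measure it again together with the dial.

```bash
sed -i 's/"orange":((5,200,180),(14,255,255))/"orange":((8,180,120),(18,255,255))/' h.py; python3 - <<'E'
from h import *
im=ctrl.get_image("top");p=ctrl.camera_params("top")
hsv=cv2.cvtColor(im,cv2.COLOR_RGB2HSV);print(hsv[167,323],hsv[168,318],hsv[60,300],hsv[260,400],hsv[230,410])
for c in blobs(im,"orange",(305,150,345,182)):
    r=rect(p,c,.076);print(cen(c),np.round(cast(p,cen(c),.076)[0],4),r)
for n,roi in(("dial",(380,215,450,290)),):
    m=((hsv[...,1]<60)&(hsv[...,2]>70)).astype(np.uint8)*255;k=np.zeros_like(m);k[215:290,380:452]=255;m&=k
    m=cv2.morphologyEx(m,cv2.MORPH_OPEN,np.ones((17,17),np.uint8))
    c=max(cv2.findContours(m,0,1)[0],key=cv2.contourArea);r=cv2.minEnclosingCircle(c);print(r,cast(p,r[0],.106),cast(p,cen(c),.106),cv2.boundingRect(c))
# rails/red direction
for c in blobs(im,"red",(330,100,450,220))[:2]:
    w=cast(p,c[:,0,:],.113);l=cv2.fitLine(w[:,:2].astype(np.float32),2,0,.001,.001).ravel();print("red line",l)
go([.61,0,.2],1.57)
E
```

```text
[ 17 255 217] [ 17 255 217] [ 16 184 182] [ 22  25 156] [ 19  23 158]
(323.79962013295346, 166.7920227920228) [ 0.6058 -0.0319  0.076 ] ((605.9716796875, -31.718135833740234), (35.991695404052734, 70.48490905761719), 17.728425979614258)
((411.0131530761719, 252.57894897460938), 32.270240783691406) [[ 0.39552665 -0.23890746  0.106     ]] [[ 0.39294482 -0.23704463  0.106     ]] (387, 224, 50, 57)
red line [ 0.00321753  0.9999948   0.5248036  -0.18166672]
red line [ 0.00669768  0.9999776   0.7000829  -0.18338789]
tool shift [ 5.901 -3.705  1.035] spin sum -0.4183 deg 75.3
```

```bash
python3 -m jog '0.34 -0.2 0 0;0.34 -0.2 0 0;0.34 -0.2 0 0;0.34 -0.2 0 0;0.34 -0.2 0 0;0.34 -0.2 0 0;0.34 -0.2 0 0;0.34 -0.2 0 0;0.34 -0.2 0 0;0.34 -0.2 0 0;0.34 -0.2 0 0;0.34 -0.2 0 0' 0.4 30
python3 -m jog '0.34 -0.2 0 0;0.34 -0.2 0 0;0.34 -0.2 0 0;0.34 -0.2 0 0;0.34 -0.2 0 0;0 0 0 -0.0395;0 0 0 -0.0395;0 0 0 -0.0395;0 0 0 -0.0395;0 0 0 -0.0395;0 0 0 -0.0395;0 0 0 -0.0395'
python3 -m jog '0 0 0 -0.0395;0 0 0 -0.0395;0 0 0 -0.0395;0 0 0 -0.0395;0 0 0 -0.0395;0 0 0 -0.0395;0 0 0 0'
python3 - <<'E'
from h import *
go([.606,-.032,.116],np.radians(107.7))
im=ctrl.get_image("wrist");p=ctrl.camera_params("wrist");cv2.imwrite("pics/w1.png",im[:,:,::-1])
print(p)
for c in blobs(im,"orange",None,600): print(np.round(cen(c)),cv2.contourArea(c),rect(p,c,.076))
E
```

```text
time: 1.2
ee_pos: [0.4679, -0.1707, 0.3039]
tool_rot: [3.141, 0.0, 0.256]
force: [1.4, -0.4, 0.4]
opening: 0.0595
grasp_force: 0.0
time: 2.2
ee_pos: [0.6059, -0.0327, 0.3035]
tool_rot: [-3.141, 0.0, 1.131]
force: [0.2, -1.1, 0.2]
opening: 0.0598
grasp_force: 0.0
time: 2.78
ee_pos: [0.606, -0.0327, 0.3036]
tool_rot: [-3.141, -0.0, 1.873]
force: [-0.2, 0.0, 0.7]
opening: 0.0597
grasp_force: 0.0
tool shift [0.007 0.003 1.876] spin sum -0.002 deg 0.4
{'fx': 293.0468146755001, 'fy': 293.0468146755001, 'cx': 282.7968385038596, 'cy': 209.84382526643742, 'world_to_cam': array([[ 9.56214072e-01,  2.92667441e-01,  6.46164643e-04,
        -5.70366425e-01],
       [-2.82226872e-01,  9.22682230e-01, -2.62688969e-01,
         2.35366318e-01],
       [-7.74767130e-02,  2.51004524e-01,  9.64880349e-01,
        -3.23660753e-01],
       [ 0.00000000e+00,  0.00000000e+00,  0.00000000e+00,
         1.00000000e+00]])}
[116. 124.] 57748.5 ((424.8094482421875, -30.9632568359375), (330.6075134277344, 221.72052001953125), 88.90872955322266)
[469. 157.] 42173.0 ((785.5991821289062, 52.118408203125), (309.2111511230469, 180.12586975097656), 89.52367401123047)
[284. 195.] 2122.5 ((608.1282958984375, -31.820354461669922), (34.581783294677734, 70.71183776855469), 16.25783348083496)
[419. 377.] 1392.0 ((836.283447265625, -206.99435424804688), (41.58311462402344, 96.72592163085938), 52.775794982910156)
[126. 396.] 986.0 ((497.8193359375, -334.19427490234375), (128.9108428955078, 31.336252212524414), 69.4089584350586)
```

View pics/w1.png

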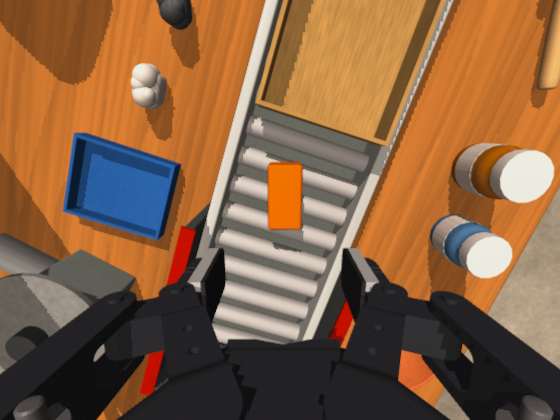

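The wrist view shows the chock at (284,195), with nothing between the fingers. I'll keep the tips just above the rollers, at TCP z 0.123.

```bash
python3 -m jog '0.01 0 0.4 0;0 0.01 0.4 0;0 0 0.4 0;0 0 0.3 0;0 0 0.2 0;0 0 0.1 0;0 0 0 0'
python3 -m jog '0 0 0 0;0 0 0 0;0 0 0 0;0 0 0 0;0 0 0 0' -1 40
python3 -m jog '0 0 -0.2 0;0 0 -0.4 0;0 0 -0.4 0;0 0 -0.2 0;0 0 0 0'
python3 - <<'E'
from h import *
im=ctrl.get_image("top");p=ctrl.camera_params("top")
for c in blobs(im,"white",(100,200,330,275)): print("white",cast(p,cen(c),.025)[0],rect(p,c,.025)[1:])
go([.414,-.0945,.2],np.pi/2)
E
```

```text
time: 3.42
ee_pos: [0.6056, -0.0313, 0.1215]
tool_rot: [-3.137, -0.002, 1.866]
force: [-0.1, -0.0, -0.4]
opening: 0.0597
grasp_force: 0.0
time: 3.83
ee_pos: [0.6077, -0.0317, 0.1258]
tool_rot: [3.138, 0.002, 1.869]
force: [-0.3, 0.2, 7.0]
opening: 0.0352
grasp_force: 41.2
time: 4.25
ee_pos: [0.6086, -0.0318, 0.2503]
tool_rot: [3.132, 0.005, 1.869]
force: [0.9, 0.3, 0.4]
opening: 0.035
grasp_force: 40.4
white [0.49361452 0.02715349 0.025     ] ((27.906280517578125, 75.6756362915039), 79.83308410644531)
white [ 0.51620812 -0.02938628  0.025     ] ((23.437070846557617, 44.29525375366211), 0.5374245047569275)
white [0.4046495  0.19741252 0.025     ] ((43.895233154296875, 25.072223663330078), 59.73955154418945)
white [0.39743772 0.37611784 0.025     ] ((40.17951583862305, 25.748594284057617), 83.43524932861328)
white [0.42424249 0.04513166 0.025     ] ((17.960390090942383, 22.84140396118164), 72.00836181640625)
white [0.502545   0.46381866 0.025     ] ((33.80556869506836, 64.87467956542969), 0.5374657511711121)
tool shift [-0.033 -2.035  0.472] spin sum 0.0949 deg -17.1
```

```bash
python3 -m jog '0 -0.4 0 0;-0.03 -0.4 0 0;0 -0.4 0 0;0 -0.4 0 0;0 -0.3 0 0;0 -0.13 0 0;0 0 0 0.0316;0 0 0 0.0316;0 0 0 0.0316;0 0 0 0;0 0 0.2 0'
python3 - <<'E'
from h import *
go([.414,-.0945,.09],np.pi/2)
E
```

```text
time: 5.22
ee_pos: [0.4146, -0.0945, 0.2254]
tool_rot: [3.137, 0.002, 1.574]
force: [0.7, 1.1, 0.0]
opening: 0.0352
grasp_force: 40.6
tool shift [-0.    -0.006  1.354] spin sum 0.001 deg -0.2
```

```bash
python3 -m jog '0 0 0.3 0;0 0 0.4 0;0 0 0.3 0;0 0 0.15 0;0 0 0.08 0;0 0 0 0;0 0 0 0'

```

```text
time: 5.8
ee_pos: [0.4136, -0.094, 0.1009]
tool_rot: [-3.141, -0.0, 1.572]
force: [0.5, 0.7, -0.6]
opening: 0.0354
grasp_force: 40.6
```

```bash
python3 -m jog '0 0 0.06 0;0 0 0.06 0;0 0 0.03 0;0 0 0 0;0 0 0 0'
python3 -m jog '0 0 0 0;0 0 0 0;0 0 0 0;0 0 0 0' 0.4
python3 -m jog '0 0 -0.2 0;0 0 -0.4 0;0 0 -0.4 0;0 0 -0.4 0;0 0 -0.2 0;0 0 0 0'
python3 - <<'E'
from h import *
im=ctrl.get_image("wrist");p=ctrl.camera_params("wrist");cv2.imwrite("pics/w2.png",im[:,:,::-1])
for c in blobs(im,"orange",None,600): print(np.round(cen(c)),cv2.contourArea(c),rect(p,c,.034))
for c in blobs(im,"white",None,100): print(np.round(cen(c)),cv2.contourArea(c),rect(p,c,.025))
E
```

```text
time: 6.22
ee_pos: [0.4135, -0.094, 0.086]
tool_rot: [3.142, 0.0, 1.571]
force: [0.4, -0.1, -1.6]
opening: 0.035
grasp_force: 40.6
time: 6.55
ee_pos: [0.4136, -0.0941, 0.0861]
tool_rot: [3.141, 0.0, 1.571]
force: [-0.6, -0.1, 0.5]
opening: 0.06
grasp_force: 0.0
time: 7.05
ee_pos: [0.4153, -0.0947, 0.2505]
tool_rot: [3.133, 0.004, 1.571]
force: [1.2, 0.1, 0.5]
opening: 0.0597
grasp_force: 0.0
[187. 148.] 115273.0 ((301.00396728515625, -113.83503723144531), (438.9226989746094, 381.8343505859375), 0.22147822380065918)
[138. 386.] 1922.5 ((240.89260864257812, -333.22845458984375), (138.06918334960938, 39.31185531616211), 52.751461029052734)
[475. 130.] 9570.5 ((622.250244140625, -5.7793426513671875), (153.1131134033203, 174.8482208251953), 0.22165276110172272)
[497. 213.] 1967.5 ((640.853759765625, -111.22026824951172), (20.668773651123047, 119.49723815917969), 89.98085021972656)
[490. 244.] 1876.5 ((641.048583984375, -147.00791931152344), (21.538249969482422, 118.12653350830078), 89.12866973876953)
[483. 274.] 1823.0 ((640.5819091796875, -182.26841735839844), (22.08814811706543, 118.190
[... 300 characters left out ...]
4077148438, -217.63600158691406), (23.37938117980957, 85.56287384033203), 89.85330963134766)
[548. 312.] 837.0 ((723.8001708984375, -224.26719665527344), (129.57708740234375, 14.087469100952148), 89.25733184814453)
[364. 269.] 342.0 ((506.33770751953125, -174.8818817138672), (15.895256042480469, 57.64601516723633), 22.333351135253906)
[202. 269.] 341.0 ((326.7301330566406, -174.57711791992188), (55.5174560546875, 14.128678321838379), 65.81867980957031)
[223. 311.] 307.0 ((348.2358703613281, -230.94424438476562), (36.38742446899414, 18.448299407958984), 71.87344360351562)
[512. 327.] 219.5 ((684.3565673828125, -248.24510192871094), (14.144277572631836, 39.664894104003906), 53.428062438964844)
```

View pics/w2.png

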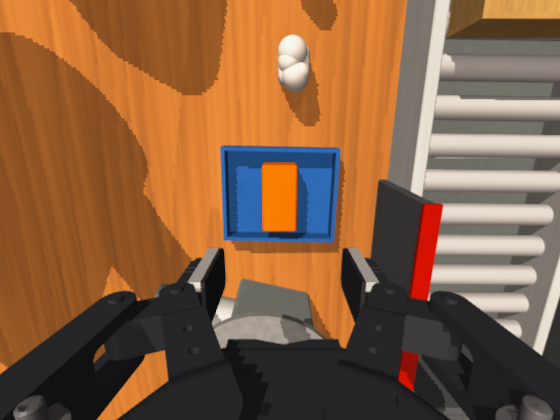

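The chock is parked in the tray at pixel (280,197). The nearest form is at (292,60), lying along world y, which suits the present yaw.

```bash
python3 -m jog '0.42 0 0 0;0.4 0 0 0;0.3 0.06 0 0;0.15 0.04 0 0;0 0 0.3 0;0 0 0.3 0;0 0 0.2 0;0 0 0 0;0 0 0 0'
python3 - <<'E'
from h import *
go([.425,.033,.078],np.pi/2)
im=ctrl.get_image("wrist");p=ctrl.camera_params("wrist")
for c in blobs(im,"white",(220,60,360,330),100): print(np.round(cen(c)),cv2.contourArea(c),rect(p,c,.02))
E
```

```text
time: 7.85
ee_pos: [0.4225, 0.0327, 0.1645]
tool_rot: [-3.137, -0.0, 1.571]
force: [-0.3, -0.5, 1.5]
opening: 0.0597
grasp_force: 0.0
tool shift [0.003 0.025 0.865] spin sum 0.0001 deg -0.0
[288. 223.] 1817.5 ((428.8529357910156, 29.401365280151367), (28.887535095214844, 51.24599075317383), 0.08747208118438721)
```

```bash
python3 -m jog '0 0.04 0.3 0;0 0 0.3 0;0 0 0.15 0;0 0 0.1 0;0 0 0 0;0 0 0 0'
python3 -m jog '0 0 0 0;0 0 0 0;0 0 0 0;0 0 0 0;0 0 0 0' -1 40
python3 -m jog '0 0 -0.2 0;0 0 -0.4 0;0 0 -0.4 0;0 0 -0.3 0;0 0 0 0'
python3 - <<'E'
from h import *
for y in(.215,.15,.08):go([.612,y,.15],np.pi/2)
im=ctrl.get_image("top");p=ctrl.camera_params("top")
for c in blobs(im,"card",(195,125,310,205))[:1]:print(rect(p,c,.091))
E
```

```text
time: 8.4
ee_pos: [0.4281, 0.0325, 0.0816]
tool_rot: [3.141, 0.0, 1.571]
force: [-0.2, -0.2, 0.5]
opening: 0.0599
grasp_force: 0.0
time: 8.82
ee_pos: [0.4282, 0.0326, 0.0821]
tool_rot: [3.139, 0.0, 1.571]
force: [0.0, 0.1, 6.1]
opening: 0.0287
grasp_force: 39.7
time: 9.23
ee_pos: [0.4301, 0.0325, 0.217]
tool_rot: [3.129, 0.001, 1.571]
force: [2.1, -0.2, -0.1]
opening: 0.0292
grasp_force: 40.1
tool shift [1.824 1.82  0.67 ] spin sum 0.0002 deg -0.0
tool shift [1.174 1.82  0.67 ] spin sum 0.0002 deg -0.0
tool shift [0.474 1.819 0.67 ] spin sum 0.0002 deg -0.0
((616.367431640625, 146.74900817871094), (134.29330444335938, 202.78077697753906), 0.5544250011444092)
```

```bash
python3 -m jog '0.2 0.2 0 0;0.28 0.3 0 0;0.28 0.3 0 0;0.28 0.3 0 0;0.28 0.3 0 0;0.25 0.27 0 0;0.15 0.15 0 0;0 0 0.2 0;0 0 0.2 0;0 0 0.1 0;0 0 0 0;0 0 0 0'
python3 - <<'E'
from h import *
go([.614,.205,.133],np.pi/2)
im=ctrl.get_image("wrist");p=ctrl.camera_params("wrist");cv2.imwrite("pics/w3.png",im[:,:,::-1])
E
```

```text
time: 10.28
ee_pos: [0.609, 0.2045, 0.16]
tool_rot: [-3.139, 0.001, 1.571]
force: [-0.2, 0.1, -0.3]
opening: 0.0287
grasp_force: 40.1
tool shift [0.005 0.05  0.27 ] spin sum 0.0 deg -0.0
```

View pics/w3.png

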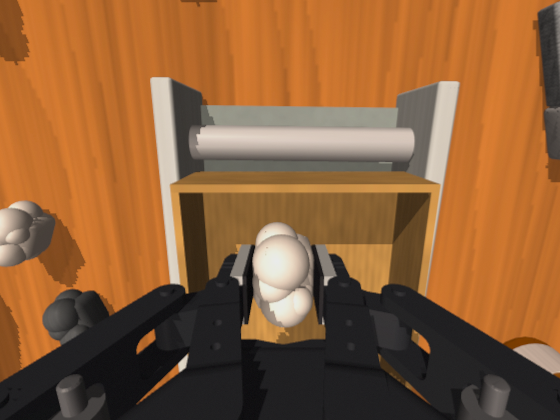

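The form is held over the carton. The rear wall's top edge runs from about (172,186) to (438,186), so I'll check the carton's x from those two points.

```bash
python3 - <<'E'
from h import *
p=ctrl.camera_params("wrist")
print(cast(p,[(175,186),(438,186),(172,186)],.091),cast(p,[(159,90),(447,90)],.062))
p=ctrl.camera_params("top");im=ctrl.get_image("top")
hsv=cv2.cvtColor(im,cv2.COLOR_RGB2HSV)
print(cast(p,[(230,136),(230,188)],.091))
E
```

```text
[[0.5573235  0.24477087 0.091     ]
 [0.68572586 0.24489564 0.091     ]
 [0.55586022 0.24476945 0.091     ]] [[0.54291842 0.29200712 0.062     ]
 [0.69882347 0.29220861 0.062     ]]
[[0.67797315 0.20174588 0.091     ]
 [0.54874312 0.19953647 0.091     ]]
```

```bash
python3 - <<'E'
from h import *
for n,roi in(("top",(330,100,450,220)),("scene",(90,160,260,280))):
    im=ctrl.get_image(n);p=ctrl.camera_params(n)
    for c in blobs(im,"red",roi,60)[:3]: print(n,np.round(cen(c)),cv2.contourArea(c),rect(p,c,.113))
o=ctrl.get_obs();print(o["ee_pos"],o["tool_rot"]);p=ctrl.camera_params("wrist");T=p["world_to_cam"];print(-T[:3,:3].T@T[:3,3],T[:3,:3])
im=ctrl.get_image("scene");cv2.imwrite("pics/s3.png",cv2.resize(im[140:360,90:370],None,fx=2.8,fy=2.7)[:,:,::-1])
E
```

```text
top [387. 198.] 287.5 ((524.5492553710938, -181.71368408203125), (12.053349494934082, 199.52200317382812), 0.5381365418434143)
top [387. 126.] 281.0 ((700.0861206054688, -183.994873046875), (199.17384338378906, 12.983896255493164), 89.34597778320312)
[0.60993988 0.20462311 0.16227402] [ 3.13926160e+00 -3.67871756e-04  1.57090494e+00]
[0.60997864 0.27123359 0.23317029] [[ 9.99994405e-01  1.19766567e-03  3.12335073e-03]
 [-3.36893163e-04  9.65019034e-01 -2.62179614e-01]
 [-3.32809643e-03  2.62177095e-01  9.65014038e-01]]
```

View pics/s3.png

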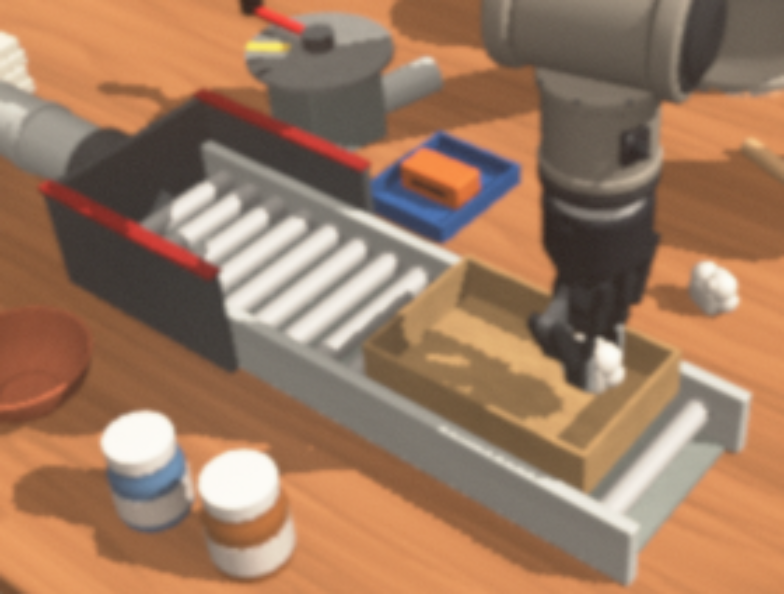

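The scene view shows the form held over the rear of the carton and the chock in the tray. I'll cast the carton and bay corners as a third check.

```bash
python3 - <<'E'
from h import *
p=ctrl.camera_params("scene")
f=lambda L,z:print(np.round(cast(p,[(90+a/2.8,140+b/2.7) for a,b in L],z),4).tolist())
f([(680,352),(586,460),(465,260),(366,347)],.091)
f([(200,95),(368,165),(45,187),(215,272)],.113)
E
```

```text
[[0.5589, 0.2486, 0.091], [0.6873, 0.2508, 0.091], [0.5639, 0.0535, 0.091], [0.6868, 0.0549, 0.091]]
[[0.5323, -0.2728, 0.113], [0.5294, -0.075, 0.113], [0.7063, -0.2768, 0.113], [0.7045, -0.0798, 0.113]]
```

```bash
python3 -m jog '0 0.07 0.08 0;0 0 0.1 0;0 0 0.05 0;0 0 0.03 0;0 0 0 0;0 0 0 0'
python3 -m jog '0 0 0.03 0;0 0 0 0'
python3 -m jog '0 0 0 0;0 0 0 0;0 0 0 0' 0.1
python3 -m jog '0 0 -0.1 0;0 0 -0.3 0;0 0 -0.4 0;0 0 -0.2 0;0 0 0 0;0 0 0 0'
python3 - <<'E'
from h import *
im=ctrl.get_image("top");p=ctrl.camera_params("top");cv2.imwrite("pics/t4.png",cv2.resize(im[110:290,130:490],None,fx=2.2,fy=2.2)[:,:,::-1])
for c in blobs(im,"white",(100,220,330,275)): print("white",cen(c),cast(p,cen(c),.02)[0],rect(p,c,.02)[1:])
go([.412,.198,.22],np.pi/2)
E
```

```text
time: 11.03
ee_pos: [0.6162, 0.2047, 0.1344]
tool_rot: [-3.141, 0.0, 1.571]
force: [0.5, 0.2, -0.1]
opening: 0.029
grasp_force: 40.1
time: 11.2
ee_pos: [0.6167, 0.2048, 0.1322]
tool_rot: [3.14, -0.0, 1.571]
force: [-0.4, 0.4, 0.0]
opening: 0.0288
grasp_force: 40.1
time: 11.45
ee_pos: [0.6164, 0.2047, 0.132]
tool_rot: [3.141, 0.0, 1.571]
force: [0.9, 0.4, 0.3]
opening: 0.0472
grasp_force: 0.0
time: 11.95
ee_pos: [0.6169, 0.2049, 0.2343]
tool_rot: [3.138, -0.001, 1.571]
force: [0.5, 0.2, -1.5]
opening: 0.0467
grasp_force: 0.0
white (192.63084795321637, 247.53373015873015) [0.4006456  0.30207574 0.02      ] ((163.4418487548828, 91.4786605834961), 14.206055641174316)
white (163.42119944211993, 248.4100418410042) [0.39769172 0.37763498 0.02      ] ((42.182071685791016, 24.90571403503418), 83.4353256225586)
tool shift [-0.066 -2.042  0.124] spin sum 0.0001 deg -0.0
```

View pics/t4.png

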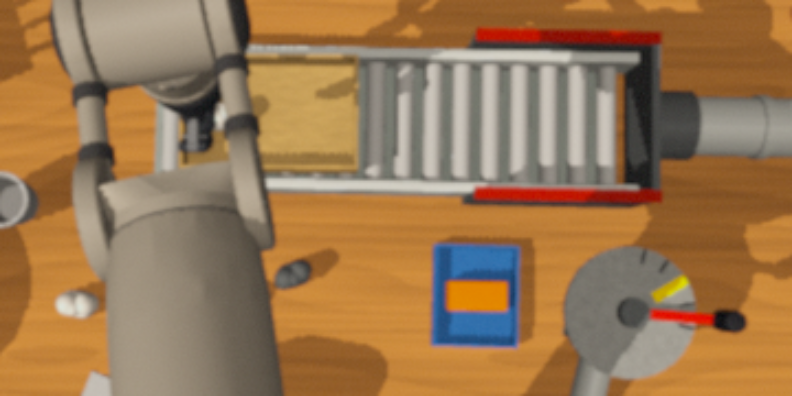

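The arm hides the middle form here. The others and the chock are as they were. I'll move to look at form 2 with the wrist camera.

```bash
python3 -m jog '-0.1 -0.3 0 0;-0.15 -0.38 0 0;-0.15 -0.38 0 0;-0.15 -0.38 0 0;-0.15 -0.38 0 0;-0.05 -0.2 0 0;0 -0.04 0 0;0 0 0 0;0 0 0 0' 0.4
python3 - <<'E'
from h import *
im=ctrl.get_image("wrist");p=ctrl.camera_params("wrist");cv2.imwrite("pics/w5.png",im[:,:,::-1])
for c in blobs(im,"white",(50,5,430,330),300): print(np.round(cen(c)),cv2.contourArea(c),cast(p,cen(c),.02)[0],rect(p,c,.02))
go([.41,.198,.08],np.pi/2)
E
```

```text
time: 12.75
ee_pos: [0.4111, 0.1298, 0.2317]
tool_rot: [3.141, -0.0, 1.571]
force: [-0.4, -0.4, 0.3]
opening: 0.0597
grasp_force: 0.0
[122.  20.] 1676.0 [0.2751224  0.28610871 0.02      ] ((272.81927490234375, 268.4639587402344), (65.36656951904297, 58.186004638671875), 0.1147797480225563)
[277. 129.] 1107.0 [0.40640884 0.19728338 0.02      ] ((406.3265380859375, 196.4212188720703), (44.80308151245117, 26.609724044799805), 59.526123046875)
[424. 268.] 613.5 [0.56197641 0.05597523 0.02      ] ((557.7462768554688, 70.49254608154297), (14.028909683227539, 107.72209167480469), 7.557841777801514)
tool shift [ 0.681 -0.015  1.516] spin sum 0.0001 deg -0.0
```

View pics/w5.png

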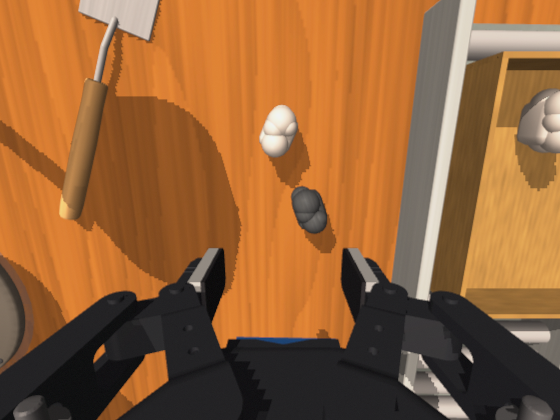

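Form 2 is at (277,129), long axis at about 60°, and the sample at (309,209) stays clear of the fingers. I'll turn −30.5°, centre over the form, check, and descend.

```bash
python3 -m jog '0.3 -0.02 0 0;0.3 -0.02 0 0;0.07 0 0 0;0 0 0 0.0395;0 0 0 0.0395;0 0 0 0.0395;0 0 0 0.0395;0 0 0.2 0.0115;0 0 0.3 0;0 0 0.2 0;0 0 0 0;0 0 0 0' 0.2
python3 - <<'E'
from h import *
im=ctrl.get_image("wrist");p=ctrl.camera_params("wrist")
for c in blobs(im,"white",(200,60,380,330),300): print(np.round(cen(c)),cv2.contourArea(c),cast(p,cen(c),.02)[0],rect(p,c,.02))
go([.407,.197,.08],np.radians(59.5))
E
```

```text
time: 13.8
ee_pos: [0.4067, 0.1967, 0.1611]
tool_rot: [-3.14, 0.002, 1.039]
force: [-0.3, -0.3, -0.4]
opening: 0.0509
grasp_force: 0.0
[282. 223.] 1712.5 [0.4059475  0.19535729 0.02      ] ((405.9162902832031, 194.9102325439453), (51.40928649902344, 27.26399040222168), 60.47140884399414)
tool shift [-0.    -0.003  0.821] spin sum 0.0001 deg -0.0
```

```bash
python3 -m jog '0 0 0.3 0;0 0 0.3 0;0 0 0.15 0;0 0 0.06 0;0 0 0 0;0 0 0 0'
python3 -m jog '0 0 0 0;0 0 0 0;0 0 0 0;0 0 0 0;0 0 0 0' -1 40
python3 -m jog '0 0 -0.2 0;0 0 -0.4 0;0 0 -0.4 0;0 0 -0.4 0;0 0 0 0;0 0 0 -0.0395;0 0 0 -0.0395;0 0 0 -0.0395;0 0 0 -0.0395;0 0 0 -0.0115;0 0 0 0'
python3 - <<'E'
from h import *
go([.617,.15,.15],np.pi/2)
E
```

```text
time: 14.35
ee_pos: [0.4074, 0.1969, 0.082]
tool_rot: [3.14, -0.001, 1.039]
force: [-0.4, 0.8, 0.3]
opening: 0.0513
grasp_force: 0.0
time: 14.77
ee_pos: [0.4074, 0.1969, 0.0824]
tool_rot: [3.139, -0.002, 1.039]
force: [-0.3, -0.7, 6.1]
opening: 0.0294
grasp_force: 39.9
time: 15.68
ee_pos: [0.4064, 0.1967, 0.2216]
tool_rot: [3.14, -0.0, 1.572]
force: [0.9, 0.2, 0.3]
opening: 0.029
grasp_force: 39.9
tool shift [-0.47   2.105  0.716] spin sum 0.0005 deg -0.1
```

```bash
python3 -m jog '-0.05 0.2 0 0;-0.08 0.36 0 0;-0.08 0.36 0 0;-0.08 0.36 0 0;-0.08 0.36 0 0;-0.08 0.3 0 0;-0.04 0.15 0 0;0 0.02 0.25 0;0 0 0.25 0;0 0 0 0;0 0 0 0'
python3 - <<'E'
from h import *
go([.617,.148,.132],np.pi/2)
im=ctrl.get_image("wrist");p=ctrl.camera_params("wrist");cv2.imwrite("pics/w6.png",im[:,:,::-1])
E
```

```text
time: 16.6
ee_pos: [0.6167, 0.1477, 0.1701]
tool_rot: [-3.138, 0.0, 1.57]
force: [0.7, -0.4, 0.3]
opening: 0.029
grasp_force: 39.9
tool shift [0.003 0.003 0.381] spin sum -0.0002 deg 0.0
```

View pics/w6.png

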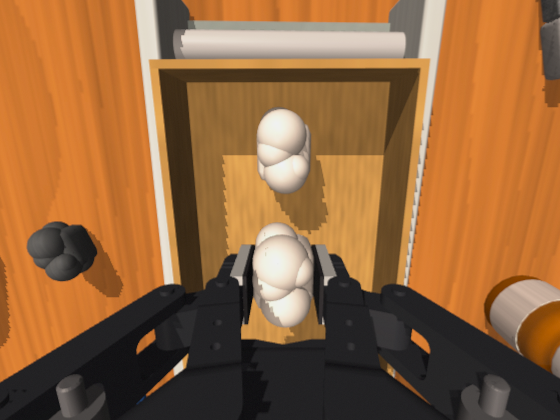

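Form 1 stands upright in the carton at (284,150). Form 2 is in the grip at (283,275), clear of it. Lowering.

```bash
python3 -m jog '0 0 0.1 0;0 0 0.14 0;0 0 0.08 0;0 0 0.04 0;0 0 0.02 0;0 0 0 0'
python3 -m jog '0 0 0 0;0 0 0 0;0 0 0 0' 0.1
python3 -m jog '0 0 -0.1 0;0 0 -0.3 0;0 0 -0.4 0;0 0 -0.2 0;0 0 0 0;0 0 0 0'
python3 - <<'E'
from h import *
im=ctrl.get_image("top");p=ctrl.camera_params("top")
for c in blobs(im,"white",(100,220,330,275)): print("white",cen(c),cast(p,cen(c),.02)[0],rect(p,c,.02)[1:])
go([.4,.31,.23],np.pi/2)
E
```

```text
time: 17.15
ee_pos: [0.6175, 0.1478, 0.1329]
tool_rot: [3.142, 0.0, 1.571]
force: [0.8, 0.3, 0.1]
opening: 0.0292
grasp_force: 39.9
time: 17.4
ee_pos: [0.6178, 0.1478, 0.1336]
tool_rot: [3.14, -0.0, 1.571]
force: [0.0, -0.4, 0.1]
opening: 0.0469
grasp_force: 0.0
time: 17.9
ee_pos: [0.618, 0.1478, 0.2354]
tool_rot: [3.137, -0.0, 1.571]
force: [-0.3, -0.1, -0.2]
opening: 0.0471
grasp_force: 0.0
white (221.6408477842004, 249.25009633911367) [0.39690615 0.2268718  0.02      ] ((140.08294677734375, 77.57433319091797), 1.1756550073623657)
white (163.4554183813443, 248.41838134430725) [0.39767102 0.37754583 0.02      ] ((42.2561149597168, 25.71675682067871), 79.29754638671875)
white (203.41549295774647, 224.49765258215962) [0.46054885 0.27540667 0.02      ] ((33.826297760009766, 22.929969787597656), 19.600351333618164)
tool shift [ 1.624 -2.172  0.036] spin sum 0.0001 deg -0.0
```

```bash
python3 -m jog '0.15 -0.2 0 0;0.25 -0.33 0 0;0.25 -0.33 0 0;0.25 -0.33 0 0;0.25 -0.33 0 0;0.25 -0.33 0 0;0.15 -0.2 0 0;0.07 -0.12 0 0;0 0 0 0;0 0 0 0' 0.2
python3 - <<'E'
from h import *
im=ctrl.get_image("wrist");p=ctrl.camera_params("wrist")
for c in blobs(im,"white",(50,5,430,330),300): print(np.round(cen(c)),cv2.contourArea(c),cast(p,cen(c),.02)[0],rect(p,c,.02))
go([.4,.376,.08],np.pi/2)
im=ctrl.get_image("top");p=ctrl.camera_params("top")
for c in blobs(im,"white",(100,220,330,275)): print("white",cen(c),cast(p,cen(c),.02)[0],rect(p,c,.02)[1:])
E
```

```text
time: 18.78
ee_pos: [0.4003, 0.3096, 0.2323]
tool_rot: [-3.141, 0.001, 1.572]
force: [0.0, -0.3, 0.6]
opening: 0.0513
grasp_force: 0.0
[111. 113.] 18979.5 [0.24400345 0.39040486 0.02      ] ((239.41183471679688, 367.712646484375), (143.48541259765625, 224.09059143066406), 28.7233943939209)
[281. 130.] 1028.5 [0.40020861 0.37541042 0.02      ] ((401.12091064453125, 375.17974853515625), (43.700775146484375, 26.74541473388672), 82.37805938720703)
tool shift [ 0.668 -0.01   1.525] spin sum 0.0001 deg -0.0
white (124.24334100624795, 255.6912199934232) [0.37800751 0.47840196 0.02      ] ((92.53880310058594, 136.66380310058594), 29.303434371948242)
white (151.3940476190476, 241.51726190476188) [0.41520105 0.40927472 0.02      ] ((103.85954284667969, 23.35154914855957), 30.017751693725586)
white (166.16374269005846, 270.89473684210526) [0.33995675 0.36899878 0.02      ] ((18.127334594726562, 12.894773483276367), 1.5425121784210205)
```

```bash
python3 -m jog '0.3 0 0 0;0.3 0 0 0;0.06 0 0 0;0 0 0 0.022;0 0 0.2 0.022;0 0 0.3 0;0 0 0.2 0;0 0 0 0;0 0 0 0'
python3 - <<'E'
from h import *
im=ctrl.get_image("wrist");p=ctrl.camera_params("wrist")
for c in blobs(im,"white",(200,60,380,330),300): print(np.round(cen(c)),cv2.contourArea(c),cast(p,cen(c),.02)[0],rect(p,c,.02))
go([.4005,.3755,.08],np.radians(82))
E
```

```text
time: 19.63
ee_pos: [0.401, 0.3746, 0.1621]
tool_rot: [-3.14, 0.002, 1.432]
force: [0.4, -0.6, 0.9]
opening: 0.0514
grasp_force: 0.0
[280. 222.] 1721.5 [0.39999727 0.37421378 0.02      ] ((401.1482849121094, 373.9936828613281), (51.34450912475586, 27.96162223815918), 82.07263946533203)
tool shift [ 0.002 -0.01   0.833] spin sum 0.0002 deg -0.0
```

```bash
python3 -m jog '0 0 0.3 0;0 0 0.3 0;0 0 0.15 0;0 0 0.06 0;0 0 0 0;0 0 0 0'
python3 -m jog '0 0 0 0;0 0 0 0;0 0 0 0;0 0 0 0;0 0 0 0' -1 40
python3 -m jog '0 0 -0.2 0;0 0 -0.4 0;0 0 -0.4 0;0 0 -0.4 0;0 0 0 0;0 0 0 -0.022;0 0 0 -0.022;0 0 0 0'
python3 - <<'E'
from h import *
go([.618,.09,.15],np.pi/2)
E
```

```text
time: 20.18
ee_pos: [0.4014, 0.3761, 0.0833]
tool_rot: [3.14, -0.002, 1.433]
force: [0.1, 0.6, 0.0]
opening: 0.0513
grasp_force: 0.0
time: 20.6
ee_pos: [0.4013, 0.3763, 0.0837]
tool_rot: [3.139, -0.002, 1.433]
force: [-0.2, 0.0, 7.1]
opening: 0.0292
grasp_force: 40.2
time: 21.27
ee_pos: [0.4003, 0.3757, 0.2226]
tool_rot: [3.14, -0.001, 1.574]
force: [-0.3, 0.3, -0.6]
opening: 0.0294
grasp_force: 39.7
tool shift [-2.863  2.168  0.726] spin sum 0.0009 deg -0.2
```

```bash
python3 -m jog '-0.14 0.11 0 0;-0.28 0.21 0 0;-0.28 0.21 0 0;-0.3 0.23 0 0;-0.3 0.23 0 0;-0.3 0.23 0 0;-0.3 0.23 0 0;-0.28 0.21 0 0;-0.28 0.21 0 0;-0.24 0.18 0 0;-0.14 0.1 0 0;-0.02 0.02 0 0'
python3 -m jog '0 0 0.25 0;0 0 0.25 0;0 0 0 0;0 0 0 0'
python3 - <<'E'
from h import *
go([.618,.09,.133],np.pi/2)
im=ctrl.get_image("wrist");p=ctrl.camera_params("wrist");cv2.imwrite("pics/w7.png",im[:,:,::-1])
E
```

```text
time: 22.27
ee_pos: [0.6188, 0.087, 0.2216]
tool_rot: [3.141, 0.001, 1.566]
force: [-0.5, 0.1, -0.4]
opening: 0.0293
grasp_force: 39.6
time: 22.6
ee_pos: [0.6162, 0.0909, 0.171]
tool_rot: [-3.138, -0.0, 1.572]
force: [-0.6, 0.7, 0.1]
opening: 0.0289
grasp_force: 39.6
tool shift [-0.009  0.018  0.38 ] spin sum 0.0003 deg -0.0
```

View pics/w7.png

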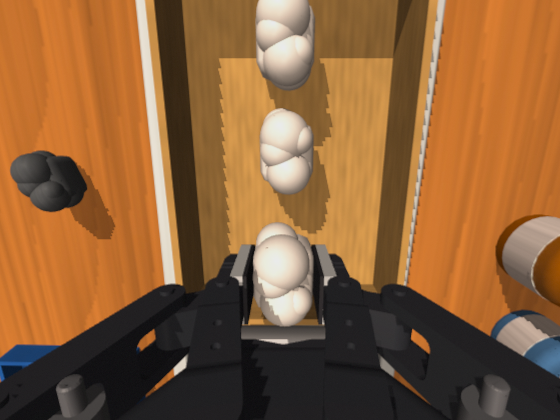

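Both loaded forms stand upright and form 3 is clear of the front wall. Lowering it.

```bash
python3 -m jog '0.02 0 0.1 0;0 0 0.14 0;0 0 0.08 0;0 0 0.04 0;0 0 0.01 0;0 0 0 0'
python3 -m jog '0 0 0 0;0 0 0 0;0 0 0 0' 0.1
python3 -m jog '0 0 -0.1 0;0 0 -0.3 0;0 0 -0.4 0;0 0 -0.4 0;0 0 0 0;0 0 0 0'
python3 - <<'E'
from h import *
im=ctrl.get_image("wrist");p=ctrl.camera_params("wrist");cv2.imwrite("pics/w8.png",im[:,:,::-1])
for c in blobs(im,"card",(150,0,420,250),600)[:2]: print(rect(p,c,.091))
go([.619,.30,.2],np.pi/2)
E
```

```text
time: 23.15
ee_pos: [0.6176, 0.0918, 0.1351]
tool_rot: [3.141, 0.0, 1.571]
force: [0.3, 0.7, -0.8]
opening: 0.029
grasp_force: 39.6
time: 23.4
ee_pos: [0.6178, 0.0917, 0.1356]
tool_rot: [3.14, 0.0, 1.571]
force: [-0.4, -1.0, 0.3]
opening: 0.047
grasp_force: 0.0
time: 23.9
ee_pos: [0.6185, 0.0918, 0.259]
tool_rot: [3.134, -0.0, 1.571]
force: [-0.4, 0.5, -0.4]
opening: 0.0469
grasp_force: 0.0
((617.7603149414062, 152.20263671875), (129.86277770996094, 186.90151977539062), 0.08909179270267487)
tool shift [2.083 0.015 0.565] spin sum 0.0001 deg -0.0
```

View pics/w8.png

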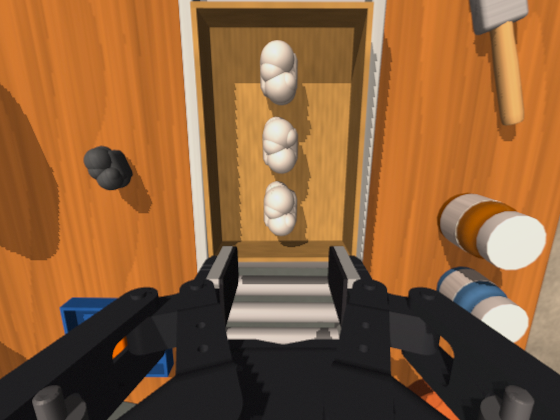

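All three forms stand in the carton at (279,72), (280,145) and (280,209). Next I go behind it with the fingers half apart.

```bash
python3 -m jog '0.2 0 0 0;0.4 0 0 0;0.4 0 0 0;0.4 0 0 0;0.35 0 0 0;0.2 0 0 0;0.05 0.01 0 0;0 0 0.3 0;0 0 0.4 0;0 0 0.3 0;0 0 0.2 0;0 0 0 0'
python3 -m jog '0 0 0.08 0;0 0 0 0;0 0 0 0'
python3 - <<'E'
from h import *
go([.618,.258,.13],np.pi/2)
E
```

```text
time: 24.95
ee_pos: [0.6155, 0.2897, 0.1279]
tool_rot: [-3.13, 0.004, 1.57]
force: [-1.8, -0.3, 0.3]
opening: 0.0468
grasp_force: 0.0
time: 25.2
ee_pos: [0.619, 0.2916, 0.128]
tool_rot: [3.14, -0.0, 1.571]
force: [0.7, 0.3, 0.0]
opening: 0.0474
grasp_force: 0.0
tool shift [-0.336 -0.01  -0.02 ] spin sum 0.0 deg -0.0
```

```bash
python3 -m jog '-0.05 0 0 0;-0.08 0 0 0;-0.08 0 0 0;-0.04 0 0 0;-0.02 0 0 0;-0.02 0 0 0;-0.02 0 0 0;-0.03 0 0 0;-0.04 0 0 0;-0.05 0 0 0;-0.05 0 0 0;-0.05 0 0 0'
python3 -m jog '-0.05 0 0 0;-0.05 0 0 0;-0.05 0 0 0;-0.05 0 0 0;-0.05 0 0 0;-0.05 0 0 0;-0.05 0 0 0;-0.05 0 0 0;-0.05 0 0 0;-0.05 0 0 0;-0.05 0 0 0;-0.05 0 0 0'
python3 -m jog '-0.05 0 0 0;-0.05 0 0 0;-0.05 0 0 0;-0.05 0 0 0;-0.05 0 0 0;-0.05 0 0 0;-0.05 0 0 0;-0.05 0 0 0;-0.05 0 0 0;-0.05 0 0 0;-0.05 0 0 0;-0.05 0 0 0'
python3 - <<'E'
from h import *
im=ctrl.get_image("top");p=ctrl.camera_params("top");cv2.imwrite("pics/t9.png",cv2.resize(im[110:290,130:490],None,fx=2.2,fy=2.2)[:,:,::-1])
print(ctrl.get_obs()["ee_pos"])
E
```

```text
time: 26.2
ee_pos: [0.6182, 0.2384, 0.1269]
tool_rot: [-3.141, -0.0, 1.571]
force: [-0.7, 2.0, -0.2]
opening: 0.0471
grasp_force: 0.7
time: 27.2
ee_pos: [0.6185, 0.1782, 0.1268]
tool_rot: [3.142, 0.0, 1.571]
force: [-1.1, 1.2, -0.0]
opening: 0.0472
grasp_force: 0.6
time: 28.2
ee_pos: [0.6184, 0.1183, 0.1269]
tool_rot: [3.142, 0.0, 1.571]
force: [0.2, 1.1, -0.9]
opening: 0.0466
grasp_force: 0.6
[0.61858246 0.11725593 0.12691236]
```

View pics/t9.png

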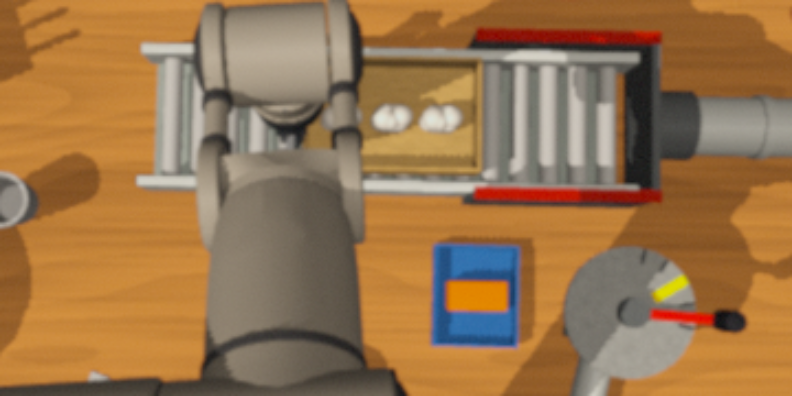

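The carton is rolling straight with the forms upright, and its front edge is at crop x 483. I'll keep pushing and slow down near the end wall.

```bash
python3 -m jog '-0.05 0 0 0;-0.05 0 0 0;-0.05 0 0 0;-0.05 0 0 0;-0.05 0 0 0;-0.05 0 0 0;-0.05 0 0 0;-0.05 0 0 0;-0.05 0 0 0;-0.05 0 0 0;-0.05 0 0 0;-0.05 0 0 0'
python3 -m jog '-0.05 0 0 0;-0.05 0 0 0;-0.05 0 0 0;-0.05 0 0 0;-0.05 0 0 0;-0.05 0 0 0;-0.05 0 0 0;-0.05 0 0 0;-0.05 0 0 0;-0.05 0 0 0;-0.04 0 0 0;-0.03 0 0 0'
python3 -m jog '-0.03 0 0 0;-0.03 0 0 0;-0.03 0 0 0;-0.03 0 0 0;-0.03 0 0 0;-0.03 0 0 0;-0.03 0 0 0;-0.03 0 0 0;-0.03 0 0 0;-0.03 0 0 0;-0.03 0 0 0;-0.03 0 0 0'
```

```text
time: 29.25
ee_pos: [0.6184, 0.0582, 0.1268]
tool_rot: [-3.142, 0.0, 1.571]
force: [-1.2, 1.7, -0.7]
opening: 0.0471
grasp_force: 0.8
time: 30.25
ee_pos: [0.6185, 0.0011, 0.1269]
tool_rot: [3.141, 0.0, 1.571]
force: [-0.8, 0.4, 0.1]
opening: 0.0469
grasp_force: 0.5
time: 31.25
ee_pos: [0.6185, -0.0346, 0.1269]
tool_rot: [3.142, 0.0, 1.571]
force: [-1.2, 0.7, 0.3]
opening: 0.0473
grasp_force: 0.5
```

Next, 2 mm rows while watching the force.

```bash
python3 -m jog '-0.02 0 0 0;-0.02 0 0 0;-0.02 0 0 0;-0.02 0 0 0;-0.02 0 0 0;-0.02 0 0 0;-0.02 0 0 0;-0.02 0 0 0'
python3 -m jog '-0.02 0 0 0;-0.02 0 0 0;-0.02 0 0 0'
python3 -m jog '-0.02 0 0 0;-0.02 0 0 0;-0.02 0 0 0'
```

```text
time: 31.92
ee_pos: [0.6185, -0.0504, 0.1269]
tool_rot: [-3.142, 0.0, 1.571]
force: [-0.1, 0.6, 0.3]
opening: 0.0472
grasp_force: 0.5
time: 32.17
ee_pos: [0.6185, -0.0565, 0.1269]
tool_rot: [-3.142, 0.0, 1.571]
force: [-0.7, 1.4, -0.2]
opening: 0.0471
grasp_force: 0.5
time: 32.42
ee_pos: [0.6185, -0.0625, 0.1269]
tool_rot: [-3.142, 0.0, 1.571]
force: [-0.7, 0.2, -0.2]
opening: 0.0468
grasp_force: 0.5
```

```bash
python3 -m jog '-0.02 0 0 0;-0.01 0 0 0'; python3 -m jog '-0.01 0 0 0;-0.01 0 0 0';python3 - <<'E'
from h import *
im=ctrl.get_image("scene");cv2.imwrite("pics/s10.png",cv2.resize(im[140:340,90:370],None,fx=2.8,fy=2.8)[:,:,::-1])
E
```

```text
time: 32.58
ee_pos: [0.6186, -0.0656, 0.1269]
tool_rot: [3.141, 0.0, 1.571]
force: [-1.4, 0.7, 0.3]
opening: 0.0469
grasp_force: 0.4
time: 32.75
ee_pos: [0.6186, -0.0663, 0.1269]
tool_rot: [3.141, -0.002, 1.571]
force: [0.1, 10.0, 0.5]
opening: 0.047
grasp_force: 4.6
```

View pics/s10.png

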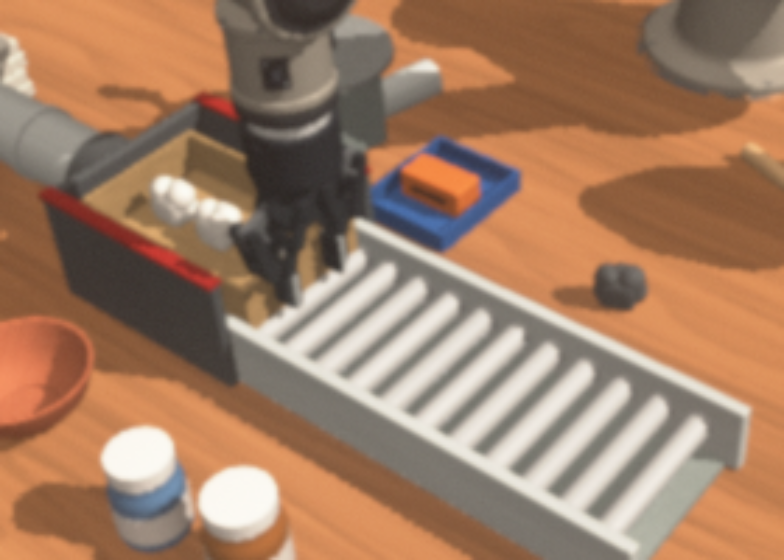

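The carton is home: 10 N on contact, and the scene view shows it at the end wall with the forms upright. I'll back off gently and fetch the chock.

```bash
python3 -m jog '0.01 0 0 0;0.02 0 0 0;0.05 0 0 0;0.15 0 0 0;0.2 0 0 0;0 0 -0.3 0;0 0 -0.4 0;0 0 -0.4 0;0 0 -0.2 0;0 0 0 0;0 0 0 0' 0.4
python3 - <<'E'
from h import *
go([.4136,-.094,.085],np.pi/2)
im=ctrl.get_image("wrist");p=ctrl.camera_params("wrist")
im=ctrl.get_image("top");p=ctrl.camera_params("top")
for c in blobs(im,"orange",(325,215,370,270)): print(rect(p,c,.034))
E
```

```text
time: 33.72
ee_pos: [0.6188, -0.0233, 0.2583]
tool_rot: [3.139, 0.001, 1.572]
force: [-0.1, -0.7, -0.3]
opening: 0.0599
grasp_force: 0.0
tool shift [-0.704 -2.052  1.733] spin sum 0.0003 deg -0.1
((391.25830078125, -148.31919860839844), (7.67212438583374, 81.61878204345703), 89.79246520996094)
```

```bash
python3 -m jog '-0.07 -0.2 0 0;-0.13 -0.38 0 0;-0.13 -0.38 0 0;-0.13 -0.38 0 0;-0.13 -0.38 0 0;-0.1 -0.28 0 0;-0.02 -0.05 0 0;0 0 0.2 0;0 0 0.2 0;0 0 0 0;0 0 0 0'
python3 - <<'E'
from h import *
go([.4136,-.094,.085],np.pi/2)
im=ctrl.get_image("wrist");p=ctrl.camera_params("wrist")
for c in blobs(im,"orange",(210,140,345,330)): print(cen(c),cv2.contourArea(c),rect(p,c,.034))
E
```

```text
time: 34.73
ee_pos: [0.4131, -0.0949, 0.2157]
tool_rot: [-3.138, -0.002, 1.571]
force: [0.6, -0.3, -0.3]
opening: 0.0601
grasp_force: 0.0
tool shift [0.009 0.005 1.307] spin sum 0.0001 deg -0.0
(286.86838087585375, 285.04829248694256) 6222.5 ((412.72332763671875, -181.44007873535156), (78.06944274902344, 128.33106994628906), 88.29743194580078)
(284.4664616786243, 205.90638879398702) 2927.0 ((415.3581237792969, -95.092041015625), (35.08303451538086, 72.01793670654297), 0.10540502518415451)
(251.55202638201854, 168.67360930313285) 1920.5 ((406.06414794921875, -84.78652954101562), (119.48527526855469, 96.67766571044922), 0.1010531336069107)
```

```bash
python3 -m jog '0 0 0.3 0;0 0.01 0.4 0;0 0 0.3 0;0 0 0.2 0;0 0 0.1 0;0 0 0 0;0 0 0 0'
python3 -m jog '0 0 0 0;0 0 0 0;0 0 0 0;0 0 0 0;0 0 0 0' -1 40
python3 -m jog '0 0 -0.2 0;0 0 -0.4 0;0 0 -0.4 0;0 0 -0.4 0;0 0 -0.2 0;0 0 0 0;0 0 0 0'
python3 - <<'E'
from h import *
go([.618,-.01,.21],np.pi/2)
im=ctrl.get_image("wrist");p=ctrl.camera_params("wrist")
im=ctrl.get_image("top");p=ctrl.camera_params("top")
for c in blobs(im,"card",(290,125,430,205))[:2]:print(cv2.contourArea(c),rect(p,c,.091))
E
```

```text
time: 35.37
ee_pos: [0.4151, -0.0954, 0.0871]
tool_rot: [-3.142, 0.0, 1.571]
force: [-0.2, 0.2, 0.2]
opening: 0.0597
grasp_force: 0.0
time: 35.78
ee_pos: [0.4154, -0.0956, 0.0882]
tool_rot: [3.139, 0.001, 1.571]
force: [-0.5, 0.6, 6.8]
opening: 0.035
grasp_force: 40.7
time: 36.37
ee_pos: [0.4147, -0.0954, 0.2482]
tool_rot: [3.138, 0.002, 1.571]
force: [0.6, -0.1, -0.3]
opening: 0.035
grasp_force: 40.5
tool shift [0.853 2.033 0.382] spin sum 0.0001 deg -0.0
4435.0 ((611.5137329101562, -174.294921875), (141.965576171875, 207.8716583251953), 0.040221042931079865)
341.0 ((519.7025146484375, -115.75355529785156), (14.745222091674805, 335.67852783203125), 0.5364125967025757)
```

```bash
python3 -m jog '0.07 0.2 0 0;0.13 0.38 0 0;0.13 0.38 0 0;0.13 0.38 0 0;0.13 0.38 0 0;0.09 0.26 0 0;0.02 0.05 0 0;0 0 0.3 0;0 0 0.4 0;0 0 0.3 0;0 0 0 0;0 0 0 0'
python3 - <<'E'
from h import *
go([.618,-.03,.132],np.pi/2)
im=ctrl.get_image("wrist");p=ctrl.camera_params("wrist")
E
```

```text
time: 37.47
ee_pos: [0.6159, -0.0253, 0.1445]
tool_rot: [-3.135, -0.001, 1.571]
force: [-0.1, -0.2, -0.0]
opening: 0.035
grasp_force: 40.4
tool shift [-0.047  0.021  0.125] spin sum 0.0001 deg -0.0
```

```bash
python3 -m jog '0 0.02 0.06 0;0 0 0.04 0;-0.03 0 0.01 0;-0.03 0 0 0;-0.02 0 0 0;0 0 0 0'
python3 -m jog '-0.02 0 0 0;-0.02 0 0 0;0 0 0 0'
python3 -m jog '-0.02 0 0 0;-0.01 0 0 0;0 0 0 0'
```

```text
time: 38.02
ee_pos: [0.6197, -0.0339, 0.1364]
tool_rot: [3.141, 0.0, 1.571]
force: [-0.5, -0.1, -0.8]
opening: 0.0352
grasp_force: 40.4
time: 38.27
ee_pos: [0.6196, -0.0377, 0.136]
tool_rot: [3.141, 0.0, 1.571]
force: [0.5, 0.1, -0.4]
opening: 0.0352
grasp_force: 40.4
time: 38.52
ee_pos: [0.6195, -0.0405, 0.1358]
tool_rot: [-3.142, 0.0, 1.571]
force: [-0.8, -1.1, -0.2]
opening: 0.0351
grasp_force: 40.4
```

```bash
python3 -m jog '0 0 0.03 0;-0.01 0 0 0;-0.01 0 0 0;0 0 0 0'
python3 -m jog '-0.01 0 0 0;-0.01 0 0 0;0 0 0 0'
```

```text
time: 38.85
ee_pos: [0.6195, -0.0412, 0.1325]
tool_rot: [-3.141, -0.002, 1.571]
force: [1.7, 5.4, -3.4]
opening: 0.035
grasp_force: 40.3
time: 39.1
ee_pos: [0.6199, -0.0416, 0.1326]
tool_rot: [3.141, -0.004, 1.571]
force: [2.4, 11.5, -2.4]
opening: 0.0352
grasp_force: 40.3
```

Contact with the carton. I'll ease the pressure, lower onto the rollers and release.

```bash
python3 -m jog '0.02 0 0 0;0 0 0.01 0;0 0 0.01 0;0 0 0 0'
python3 -m jog '0 0 0.015 0;0 0 0 0'
```

```text
time: 39.43
ee_pos: [0.6196, -0.0414, 0.1309]
tool_rot: [3.141, -0.001, 1.571]
force: [0.2, 6.9, 1.8]
opening: 0.0352
grasp_force: 40.7
time: 39.6
ee_pos: [0.6196, -0.0414, 0.1302]
tool_rot: [3.141, -0.001, 1.571]
force: [-1.0, 6.9, 5.4]
opening: 0.0347
grasp_force: 41.2
```

```bash
python3 -m jog '0.012 0 0 0;0 0 0 0'
python3 -m jog '0 0 0 0;0 0 0 0;0 0 0 0;0 0 0 0' 0.4
python3 -m jog '0 0 -0.1 0;0 0 -0.3 0;0 0 -0.4 0;0 0 -0.4 0;0 0 -0.2 0;0 0 0 0;0 0 0 0'
python3 - <<'E'
from h import *
im=ctrl.get_image("wrist");p=ctrl.camera_params("wrist")
for c in blobs(im,"orange",(210,100,345,330),300): print(cen(c),cv2.contourArea(c),rect(p,c,.076))
im2=ctrl.get_image("scene");cv2.imwrite("pics/x11.png",np.hstack([cv2.resize(im[:,100:460],(400,450)),cv2.resize(im2[150:350,100:280],(400,450))])[:,:,::-1])
im=ctrl.get_image("top");p=ctrl.camera_params("top")
for c in blobs(im,"card",(290,125,430,205))[:1]:print(cv2.contourArea(c),rect(p,c,.091))
E
```

```text
time: 39.77
ee_pos: [0.6197, -0.0411, 0.1302]
tool_rot: [3.141, 0.0, 1.571]
force: [-1.5, 2.2, 5.5]
opening: 0.0348
grasp_force: 41.2
time: 40.1
ee_pos: [0.6194, -0.0414, 0.1291]
tool_rot: [-3.141, 0.0, 1.571]
force: [-0.3, 1.1, 0.0]
opening: 0.0599
grasp_force: 0.0
time: 40.68
ee_pos: [0.6198, -0.0412, 0.2714]
tool_rot: [3.138, 0.001, 1.571]
force: [-0.7, 0.1, -0.6]
opening: 0.0596
grasp_force: 0.0
(281.67590182223876, 200.86897235651418) 2689.0 ((618.4353637695312, -39.10065841674805), (70.65632629394531, 35.32735824584961), 89.98184967041016)
1774.5 ((611.8908081054688, -233.06007385253906), (88.68831634521484, 142.3983612060547), 89.322509765625)
```

View pics/x11.png

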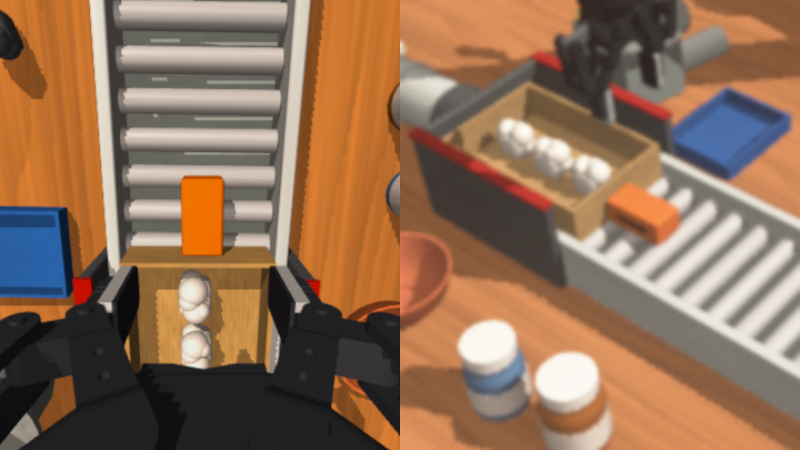

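The chock stands against the carton's rear wall, and all three forms are upright in the carton. Now the damper: I'll look from above the dial.

```bash
python3 -m jog '-0.14 -0.12 -0.2 0;-0.27 -0.24 -0.2 0;-0.29 -0.25 0 0;-0.29 -0.25 0 0;-0.29 -0.25 0 0;-0.29 -0.25 0 0;-0.29 -0.25 0 0;-0.27 -0.24 0 0;-0.22 -0.2 0 0;-0.14 -0.15 0 0;0 0 0 0;0 0 0 0'
python3 - <<'E'
from h import *
o=ctrl.get_obs();print(o["ee_pos"])
im=ctrl.get_image("wrist");p=ctrl.camera_params("wrist");cv2.imwrite("pics/w12.png",im[:,:,::-1])
for n,z in(("red",.118),("yellow",.106),("dark",.159)):
  for c in blobs(im,n,(170,80,420,335),100): print(n,np.round(cen(c)),cv2.contourArea(c),np.round(cast(p,cen(c),z)[0],4),rect(p,c,z))
E
```

```text
time: 41.83
ee_pos: [0.3988, -0.2905, 0.3083]
tool_rot: [-3.14, -0.002, 1.569]
force: [0.3, 0.3, 0.1]
opening: 0.0595
grasp_force: 0.0
[ 0.39883165 -0.29052802  0.30827985]
red [278. 217.] 762.0 [ 0.3956 -0.3008  0.118 ] ((395.5282287597656, -302.5599365234375), (68.6696548461914, 11.386772155761719), 85.47814178466797)
red [416. 178.] 233.0 [ 0.5197 -0.2645  0.118 ] ((517.244140625, -255.3506317138672), (7.257901668548584, 56.20663070678711), 6.940022945404053)
yellow [311. 209.] 412.5 [ 0.427  -0.2969  0.106 ] ((426.8971862792969, -296.79925537109375), (12.341878890991211, 36.393619537353516), 31.352401733398438)
dark [378. 303.] 3822.0 [ 0.4813 -0.3653  0.159 ] ((482.5652160644531, -356.1677551269531), (63.986061096191406, 88.24805450439453), 6.941225528717041)
dark [400. 134.] 3586.5 [ 0.4848 -0.2255  0.159 ] ((484.765869140625, -230.1592254638672), (81.74259948730469, 25.673704147338867), 89.48975372314453)
dark [197. 299.] 2958.0 [ 0.3266 -0.3616  0.159 ] ((327.132080078125, -356.20782470703125), (85.0179214477539, 44.95220947265625), 84.29118347167969)
dark [274. 273.] 843.5 [ 0.3928 -0.3372  0.159 ] ((392.45477294921875, -337.5083312988281), (21.687219619750977, 36.420799255371094), 0.03662668913602829)
```

View pics/w12.png

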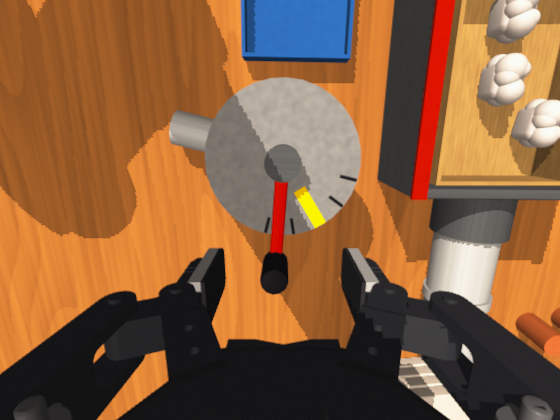

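The dial centre is near (283,156). The yellow mark runs from (298,192) to (320,226), the lever is between the 0° and 22.5° ticks, and the knob top is near (274,280).

```bash
python3 - <<'E'
from h import *
p=ctrl.camera_params("wrist")
P=cast(p,[(205,156),(361,156),(283,78),(283,235),(232,97),(338,101)],.106)[:,:2]
A=np.c_[2*P,np.ones(len(P))];s=np.linalg.lstsq(A,(P**2).sum(1),rcond=None)[0];pv=s[:2];print("pivot",pv,"r",np.sqrt(s[2]+pv@pv))
ang=lambda q:np.degrees(np.arctan2(*(q-pv)[::-1]))
for n,uv,z in(("t0",(267,225),.106),("t22",(292,226),.106),("yel",(311,209),.106),("t67",(336,201),.106),("t90",(348,178),.106),("lever",(278,217),.118),("knob",(274,280),.159)):
    q=cast(p,uv,z)[0,:2];print(n,q,ang(q),np.linalg.norm(q-pv))
a=np.radians(-59)
print("target",pv+.095*np.array([np.cos(a),np.sin(a)]))
go([.3925,-.340,.197],np.pi/2)
E
```

```text
pivot [ 0.39987558 -0.2513876 ] r 0.07187508519548472
t0 [ 0.38427354 -0.31273906] -104.26820652420513 0.06330422779404171
t22 [ 0.40879002 -0.31375521] -81.86558931744813 0.06300147831712391
yel [ 0.4269903  -0.29647916] -58.98041364795677 0.05261612407694122
t67 [ 0.45075382 -0.28852678] -36.12802053192959 0.06299137750302185
t90 [ 0.46095849 -0.2663316 ] -13.747440321573922 0.0628843824420145
lever [ 0.39529565 -0.3009945 ] -95.27485115807174 0.0498178715271281
knob [ 0.39246451 -0.34356667] -94.59661499178988 0.09247651180940682
target [ 0.4488042 -0.3328185]
tool shift [-0.501 -0.07   1.115] spin sum -0.0002 deg 0.0
```

The circle fit gives r = 71.9 mm and the ticks are 22.5° apart, as they should be. The pivot is at (0.400, −0.251), the lever at about −95°, and the yellow mark at −59°.

```bash
python3 -m jog '-0.2 -0.03 0 0;-0.25 -0.04 0 0;-0.1 0 0 0;0 0 0.3 0;0 0 0.3 0;0 0 0.25 0;0 0 0.15 0;0 0 0.1 0;0 0 0 0;0 0 0 0'
python3 -m jog '0 0 0 0;0 0 0 0;0 0 0 0;0 0 0 0;0 0 0 0;0 0 0 0' -1 20
python3 - <<'E'
from h import *
o=ctrl.get_obs()["ee_pos"];pv=np.array([.3999,-.2514])
r=o[:2]-pv;print(o,np.degrees(np.arctan2(r[1],r[0])),np.hypot(*r))
a0=np.arctan2(r[1],r[0]);a=np.linspace(a0,np.radians(-59),13);P=pv+.095*np.c_[np.cos(a),np.sin(a)];d=np.diff(P,axis=0)*10
print(np.round(np.c_[d[:,1],d[:,0]],3))
E
```

```text
time: 42.72
ee_pos: [0.3932, -0.3447, 0.1994]
tool_rot: [-3.141, -0.0, 1.572]
force: [0.8, 0.1, 0.1]
opening: 0.0595
grasp_force: 0.0
time: 43.22
ee_pos: [0.3929, -0.3455, 0.2005]
tool_rot: [3.14, 0.002, 1.571]
force: [0.1, 1.5, 5.9]
opening: 0.0236
grasp_force: 22.2
[ 0.3929267  -0.34549297  0.20046144] -94.23848678042081 0.09435101587531267
[[-0.002  0.049]
 [ 0.     0.049]
 [ 0.003  0.049]
 [ 0.005  0.048]
 [ 0.008  0.048]
 [ 0.01   0.048]
 [ 0.012  0.047]
 [ 0.015  0.046]
 [ 0.017  0.046]
 [ 0.02   0.045]
 [ 0.022  0.044]
 [ 0.024  0.042]]
```

```bash
python3 -m jog '0 0.049 0 0;0 0.049 0 0;0.003 0.049 0 0;0.005 0.048 0 0;0.008 0.048 0 0;0.01 0.048 0 0;0.012 0.047 0 0;0.015 0.046 0 0;0.017 0.046 0 0;0.02 0.045 0 0;0.022 0.044 0 0;0.024 0.042 0 0'
python3 -m jog '0 0 0 0;0 0 0 0'
python3 - <<'E'
from h import *
o=ctrl.get_obs()["ee_pos"];pv=np.array([.3999,-.2514])
r=o[:2]-pv;print(o,np.degrees(np.arctan2(r[1],r[0])),np.hypot(*r))
E
```

```text
time: 44.22
ee_pos: [0.4488, -0.3318, 0.1998]
tool_rot: [-3.141, 0.001, 1.571]
force: [-3.0, -1.1, 3.9]
opening: 0.0232
grasp_force: 22.6
time: 44.38
ee_pos: [0.4491, -0.3315, 0.1999]
tool_rot: [3.141, 0.001, 1.572]
force: [-1.6, -1.3, 5.9]
opening: 0.0234
grasp_force: 22.7
[ 0.4491349  -0.33152905  0.19985309] -58.43156256696366 0.09404647942804394
```

Open, lift away and check the lever's angle against the mark.

```bash
python3 -m jog '0 0 0 0;0 0 0 0;0 0 0 0;0 0 0 0' 0.3
python3 -m jog '0 0 -0.1 0;0 0 -0.3 0;0 0 -0.4 0;0 0 -0.3 0;0.2 -0.1 0 0;0.2 -0.2 0 0;0.1 -0.2 0 0;0 0 0 0;0 0 0 0;0 0 0 0'
python3 - <<'E'
from h import *
im=ctrl.get_image("wrist");p=ctrl.camera_params("wrist");cv2.imwrite("pics/w13.png",im[:,:,::-1])
pv=np.array([.3999,-.2514])
for n,z in(("red",.118),("yellow",.106),("dark",.159)):
  for c in blobs(im,n,(170,80,420,335),60):
    q=cast(p,cen(c),z)[0];r=q[:2]-pv;print(n,np.round(cen(c)),cv2.contourArea(c),np.round(q,4),np.degrees(np.arctan2(r[1],r[0])),np.hypot(*r),rect(p,c,z)[1:])
E
```

```text
time: 44.72
ee_pos: [0.4487, -0.3313, 0.199]
tool_rot: [-3.141, -0.001, 1.571]
force: [0.3, 0.1, -0.2]
opening: 0.0556
grasp_force: 0.0
time: 45.55
ee_pos: [0.3992, -0.282, 0.3102]
tool_rot: [3.14, 0.001, 1.571]
force: [-0.1, -0.5, -0.0]
opening: 0.0556
grasp_force: 0.0
red [310. 217.] 795.0 [ 0.4258 -0.2939  0.118 ] -58.695297774522665 0.04975689102375792 ((11.791899681091309, 69.10449981689453), 32.44209289550781)
red [415. 178.] 451.5 [ 0.5197 -0.2577  0.118 ] -3.006394310316058 0.11999840281098996 ((10.12394905090332, 77.41554260253906), 7.0584821701049805)
dark [372. 300.] 4426.0 [ 0.476  -0.3556  0.159 ] -53.83974585378605 0.12905111690629273 ((66.80155944824219, 105.77882385253906), 18.508163452148438)
dark [398. 136.] 3808.0 [ 0.4844 -0.2199  0.159 ] 20.427911022460307 0.0901471085804599 ((88.66632843017578, 25.552099227905273), 89.33187103271484)
dark [199. 300.] 3192.0 [ 0.3284 -0.3557  0.159 ] -124.43435157931063 0.12650859248364923 ((86.85302734375, 48.64937210083008), 84.28781127929688)
```

View pics/w13.png

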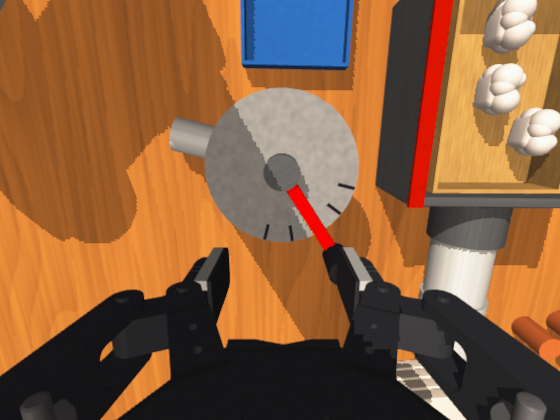

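The lever now covers the yellow mark: −58.7° measured against −59°. I've gone past the 14-picture viewing limit, so the last check is by numbers only.

```bash
python3 - <<'E'
from h import *
im=ctrl.get_image("top");p=ctrl.camera_params("top")
for c in blobs(im,"orange",(305,140,360,190),60): print("chock",rect(p,c,.076))
for c in blobs(im,"card",(290,125,430,205))[:1]:print("carton",rect(p,c,.091))
print("white in carton",len([1 for c in blobs(im,"white",(340,140,415,185),30)]))
for c in blobs(im,"dark",(240,220,285,250)): print("sample",cen(c))
ctrl.job_done()
E
```

```text
chock ((617.9896240234375, -41.1160888671875), (35.29450225830078, 67.697021484375), 0.5454028844833374)
carton ((610.7680053710938, -172.24276733398438), (141.68919372558594, 213.238037109375), 0.5391630530357361)
white in carton 3
the job is handed in; nothing more can be done
```

The job is handed in, with no verdict shown: three forms are in the carton, which is home with the chock against it, the lever is within 0.5° of the yellow mark, and the sample and cup were left alone; I viewed 17 pictures, three over the limit of 14.

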